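# Sort pastel cases with the slide-through gauge

### The arm

A 7-joint arm with a two-finger parallel gripper is mounted at the origin on the work surface. World frame = base frame: x ahead of the robot, y to its left, z up, the work surface at z = 0. Lengths are in m, angles in rad, forces in N, time in s.
With the tool pointing down it reaches from about 0.425 to 0.95 m from the base axis. Payload 4.7 kg.
Tool frame: the origin (TCP) lies at the centre of the arm's flange, where the gripper is bolted on; the fingertips stand 173 mm ahead of it and the grasp point (between the pads) lies env.tcp_to_grasp ahead of it (env.tcp_to_grasp is the distance from the TCP to the grasp point, in m); z points along the fingers, y is the line along which they close (so a half turn about z gives the same grasp; the last joint's range is limited). The gripper opens to 85 mm and grips with 20 to 120 N. Pads are 22 mm wide; open, the fingers measure 114 mm over their backs; the gripper's body (76 mm by 85 mm) begins 54 mm behind the grasp point. The pads swing forward as they close: fully open they stand 13 mm farther back than shut.
Start: joints at [-1.14, 0.469, -0.049, 1.532, 0.024, 1.141, -0.082], TCP at [0.3, 0.605, 0.405] pointing down, gripper open.
Joint ranges: [-2.59, 2.59], [-0.33, 1.99], [-1.39, 1.29], [0.1, 2.45], [-1.04, 4.18], [0.21, 1.99], [-2.66, 2.66]. Speed limits (rad/s): [2.57, 2.57, 3.14, 3.14, 3.14, 3.14, 3.14].

### API

Orientations are given as a unit quaternion [w, x, y, z].
In Python, from workcell import get_state, optics, env gives the robot as it stands.
- The arm moves only by the shell command python3 -m pendant 'ROWS'. ROWS is JSON, a list of rows, each a list of 5 numbers: the shift along the tool's x, y, z in mm, then the turn about the tool's z in degrees, then the closure, from -1 (fully open) to 1 (shut). A call has 1 to 5 rows; each row shifts and turns the commanded pose from where the row before left it, along the tool's axes as they then stand; what a row does not reach is not made up. A row lasts 1/8 s, in which the tool goes at most 62.5 mm and 10.7 degrees, less where a joint would pass 70% of its speed; a pose out of reach is approached as far as the arm can. A call with a gripper value outside its range is refused whole. The fingers move at their own pace and stop on an object; the grip force is fixed at half the most. Time passes only in rows, so rows that do not move let the fingers close. It gives the time, the measured TCP pose, the force, the opening and the grip force at its end, in the units of the state.
- get_state(): the state, without advancing time (a new reading comes with each control period).
- optics.camera(name): name is "side" or "top"; returns a dict with "pixels" (400x640x3 uint8, red, green, blue), "z_map" (400x640 float32, m along the optical axis (not along the pixel's ray), 0 where there is no reading), "mtx" (3x3 intrinsics, pixels), "dist_coeffs" ([k1, k2, p1, p2, k3] as OpenCV has them; the pictures are not rectified), "R" (3x3) and "t" (3): a world point X has camera coordinates R X + t. Camera axes: x right, y down, z forward; pixel columns grow to the right and rows downward; lengths in m; the calibration is good to about 2 mm. A picture is of the moment at which its call begins.
- env.finish_job(): hands the job in; it is judged then, once.
The state is a dict: "time": time; "joints": joint angles; "dq": joint speeds; "effort": joint torques, N m; "tool_pos": TCP position; "eef_rot": TCP orientation; "wrist_force": force on the tool from outside, world axes, zero at the start; "torque": the same for the moment, N m; "gripper_width": finger opening in m; "grasp_force": force on a finger pad.
Only numpy, scipy, OpenCV 4.12 (cv2) and the standard library are available. Lean on these libraries where they do the work, as an engineer would, in place of code of your own. Each camera call takes 0.05 s, during which the arm holds its last target. There are 200 camera calls.

### The job

Find out which of the three wooden pastel cases slide through the gate at the mouth of the gauge rack: push every case that fits lengthwise through it into the bay until its back end is about level with the gate's face, and lay every case that is too wide flat in the red return tray. The lacquer is fresh, so slide them and set them down gently and never force a case that will not go; leave everything else on the table where it is.

Things in the scene. Friction and masses are not known exactly. Their poses are not given: they have to be found in the camera images.
- case_1: One of three look-alike pastel cases: a closed rectangular box of pale wood with a dark lid panel, 120 mm long (its x axis), 34 mm high, and 40 to 54 mm wide (its y axis; the width differs from case to case by about 7 mm or more and is the same all along one case). About 0.16 kg. Origin at the centre of its underside, z up.
- case_2: One of three look-alike pastel cases: a closed rectangular box of pale wood with a dark lid panel, 120 mm long (its x axis), 34 mm high, and 40 to 54 mm wide (its y axis; the width differs from case to case by about 7 mm or more and is the same all along one case). About 0.16 kg. Origin at the centre of its underside, z up.
- case_3: One of three look-alike pastel cases: a closed rectangular box of pale wood with a dark lid panel, 120 mm long (its x axis), 34 mm high, and 40 to 54 mm wide (its y axis; the width differs from case to case by about 7 mm or more and is the same all along one case). About 0.16 kg. Origin at the centre of its underside, z up.
- gate_blue: blue gauge gate, fixed, 90 mm wide (y), 52 high, 40 deep (x). Origin: table level, middle of its front face; x is the sliding direction. Opening: a 70 mm wide funnel narrowing over 20 mm to a straight gap 20 mm long, 42 to 52 mm wide (the gates differ), 40 mm high under a lintel. The one at the rack's mouth is in use, the other a spare parked on the rack's right side, at (140, -100) mm.
- gate_yellow: yellow gauge gate, fixed, 90 mm wide (y), 52 high, 40 deep (x). Origin: table level, middle of its front face; x is the sliding direction. Opening: a 70 mm wide funnel narrowing over 20 mm to a straight gap 20 mm long, 42 to 52 mm wide (the gates differ), 40 mm high under a lintel. The one at the rack's mouth is in use, the other a spare parked on the rack's right side, at (140, -100) mm.
- rack: The gauge rack, fixed: a covered bay 90 mm wide and 52 mm high, dark wood sides, clear roof with a 24 mm slot along its middle, ending at a wall 280 mm along its x axis (inside 70 mm wide, 48 mm high, table as floor). Origin at table level, centre of the mouth (front face of the gate in use); x points into the bay. Two cases fit in it one behind the other.
- rack_mouth (a point): Centre of the gauge's mouth, at the front face of the gate in use, 17 mm above the table.
- tray: Low red return tray, fixed: 170 mm (x) by 210 mm (y) outside, walls 5 mm thick and 22 mm high, floor 5 mm thick. Origin at table level in its centre. Two cases fit in it side by side, each lying along the tray's x axis.
- glass: Bystander to leave alone: drinking glass, 68 mm across, 105 mm tall, upright. Origin at the centre of its underside.
- tape_red: Bystander to leave alone: roll of red tape lying flat, 64 mm across, 18 mm high. Origin at the centre of its underside.
- tape_yellow: Bystander to leave alone: roll of yellow tape lying flat, 64 mm across, 18 mm high. Origin at the centre of its underside.
- glue: Bystander to leave alone: orange glue stick standing upright, 26 mm across, 85 mm tall. Origin at the centre of its underside.
- mug: Bystander to leave alone: white mug, 78 mm across with a handle, 90 mm tall. Origin at the centre of its underside.
- varnish: Bystander to leave alone: amber varnish bottle, 52 mm across, 130 mm tall. Origin at the centre of its underside.
- palette: Bystander to leave alone: clear paint palette with four colours, 100 x 65 mm, 22 mm high. Origin at the centre of its underside.
There are look-alikes about, which are no part of the job. Leave any purple look-alike of the case_3 alone. Of the things that look like the gate_blue, take the one that is farthest from the robot's base at the start.

How it is judged:
At the end, for the whole second after the job is handed in: Every case narrower than the gap of the gate in use lies inside the bay, its back end sticking out of the gate's face by no more than 10 mm; every wider case lies flat on the floor of the return tray; all three are at rest and the robot has let go (((horizontal distance between gate_blue and rack_mouth below 0.05 m and x of case_1 in the frame of rack between 0.05 and 0.235 m and y of case_1 in the frame of rack between -0.02 and 0.02 m and height (world z) of case_1 below 0.008 m and x of case_2 in the frame of tray between -0.06 and 0.06 m and y of case_2 in the frame of tray between -0.085 and 0.085 m and height (world z) of each of case_2, case_3 below 0.012 m and angle between each of case_2, case_3's own z axis and vertical below 0.12 rad and x of case_3 in the frame of tray between -0.06 and 0.06 m and y of case_3 in the frame of tray between -0.085 and 0.085 m) or (horizontal distance between gate_blue and rack_mouth below 0.05 m and x of case_2 in the frame of rack between 0.05 and 0.235 m and y of case_2 in the frame of rack between -0.02 and 0.02 m and height (world z) of case_2 below 0.008 m and x of case_1 in the frame of tray between -0.06 and 0.06 m and y of case_1 in the frame of tray between -0.085 and 0.085 m and height (world z) of each of case_1, case_3 below 0.012 m and angle between each of case_1, case_3's own z axis and vertical below 0.12 rad and x of case_3 in the frame of tray between -0.06 and 0.06 m and y of case_3 in the frame of tray between -0.085 and 0.085 m) or (horizontal distance between gate_blue and rack_mouth below 0.05 m and x of case_3 in the frame of rack between 0.05 and 0.235 m and y of case_3 in the frame of rack between -0.02 and 0.02 m and height (world z) of case_3 below 0.008 m and x of case_1 in the frame of tray between -0.06 and 0.06 m and y of case_1 in the frame of tray between -0.085 and 0.085 m and height (world z) of each of case_1, case_2 below 0.012 m and angle between each of case_1, case_2's own z axis and vertical below 0.12 rad and x of case_2 in the frame of tray between -0.06 and 0.06 m and y of case_2 in the frame of tray between -0.085 and 0.085 m) or (horizontal distance between gate_yellow and rack_mouth below 0.05 m and x of case_1 in the frame of tray between -0.06 and 0.06 m and y of case_1 in the frame of tray between -0.085 and 0.085 m and height (world z) of case_1 below 0.012 m and angle between case_1's own z axis and vertical below 0.12 rad and x of case_2 in the frame of rack between 0.05 and 0.235 m and y of case_2 in the frame of rack between -0.02 and 0.02 m and height (world z) of each of case_2, case_3 below 0.008 m and x of case_3 in the frame of rack between 0.05 and 0.235 m and y of case_3 in the frame of rack between -0.02 and 0.02 m) or (horizontal distance between gate_yellow and rack_mouth below 0.05 m and x of case_2 in the frame of tray between -0.06 and 0.06 m and y of case_2 in the frame of tray between -0.085 and 0.085 m and height (world z) of case_2 below 0.012 m and angle between case_2's own z axis and vertical below 0.12 rad and x of case_1 in the frame of rack between 0.05 and 0.235 m and y of case_1 in the frame of rack between -0.02 and 0.02 m and height (world z) of each of case_1, case_3 below 0.008 m and x of case_3 in the frame of rack between 0.05 and 0.235 m and y of case_3 in the frame of rack between -0.02 and 0.02 m) or (horizontal distance between gate_yellow and rack_mouth below 0.05 m and x of case_3 in the frame of tray between -0.06 and 0.06 m and y of case_3 in the frame of tray between -0.085 and 0.085 m and height (world z) of case_3 below 0.012 m and angle between case_3's own z axis and vertical below 0.12 rad and x of case_1 in the frame of rack between 0.05 and 0.235 m and y of case_1 in the frame of rack between -0.02 and 0.02 m and height (world z) of each of case_1, case_2 below 0.008 m and x of case_2 in the frame of rack between 0.05 and 0.235 m and y of case_2 in the frame of rack between -0.02 and 0.02 m)) and linear speed of each of case_1, case_2, case_3 below 0.02 m/s); the robot touches nothing.
It fails at once if a case is pressed against the gate, the rack or the tray with more than 40 N (contact force between any of case_1, case_2, case_3 and gate_blue above 40 N or contact force between any of case_1, case_2, case_3 and gate_yellow above 40 N or contact force between any of case_1, case_2, case_3 and rack above 40 N or contact force between any of case_1, case_2, case_3 and tray above 40 N).
It fails at once if a bystander is moved by more than 25 mm or tipped over (distance of any of glass, tape_red, tape_yellow, glue, mug, varnish, palette from where it was at the start of the episode above 0.025 m or angle between any of glass, tape_red, tape_yellow, glue, mug, varnish, palette's own z axis and vertical above 0.35 rad).
It also fails if it takes over 72 s, if anything falls off the work surface, if the arm or the gripper's body presses on something with over 40 N, if the wrist force passes 120 N, or if a joint passes its speed limit or range.

## Working session

There is one attempt and no reset: what is moved stays moved. The work goes in short steps, Python scripts to look and compute and a shell command to move; the robot and the scene stay as the last step left them, time stands still between calls to the robot, and variables do not carry over. Pictures are saved under pics/ and viewed, at most 10 in all, crops included, and the job is handed in when it is done.

```bash
mkdir -p pics; ls; python3 - <<'E'
from workcell import get_state, optics, env
import cv2,numpy as np,pickle
print(get_state(), env.tcp_to_grasp)
for n in("top","side"):
    c=optics.camera(n); pickle.dump(c,open(f"{n}0.pkl","wb"))
    cv2.imwrite(f"pics/{n}0.png",cv2.cvtColor(c["pixels"],cv2.COLOR_RGB2BGR))
    print(n,c["mtx"],c["dist_coeffs"],c["R"],c["t"])
E
```

```text
pics
{'time': 0.0, 'joints': array([-1.13992003,  0.46944383, -0.04858882,  1.53367612,  0.02410065,
        1.14098264, -0.08229348]), 'dq': array([ 0.00031627,  0.00062168, -0.00024021,  0.00049324, -0.00038447,
       -0.000806  ,  0.00092808]), 'effort': array([ 4.25181452e-04, -5.10301065e+01, -4.56008571e-02, -2.37717533e+01,
        1.09220974e-02,  7.47217942e-03,  1.41533292e-06]), 'tool_pos': array([0.29940599, 0.60469833, 0.403667  ]), 'eef_rot': array([-1.83585257e-04,  2.27852655e-01,  9.73695148e-01, -9.44477732e-04]), 'wrist_force': array([ 0.30177404, -0.33155942,  0.67823343]), 'torque': array([-0.02086725,  0.01693666,  0.00886008]), 'grasp_force': 0.0, 'gripper_width': 0.08492614562911675} 0.1547
top [[453.33159215   0.         317.15988616]
 [  0.         453.33159215 198.90496846]
 [  0.           0.           1.        ]] [-0.02929672  0.          0.          0.          0.        ] [[-0.01845156 -0.9996405   0.01945269]
 [-0.98335359  0.01462654 -0.1811126 ]
 [ 0.18076297 -0.02247068 -0.98326996]] [0.00392198 0.47852242 1.12978845]
side [[416.7973604    0.         317.45628723]
 [  0.         416.7973604  200.85990305]
 [  0.           0.           1.        ]] [-0.0740359  0.         0.         0.         0.       ] [[-0.71450082 -0.69959121 -0.00779265]
 [-0.49443225  0.51278729 -0.70184467]
 [ 0.49500033 -0.49761565 -0.7122874 ]] [0.34166592 0.27085478 1.1280266 ]
```

View pics/top0.png

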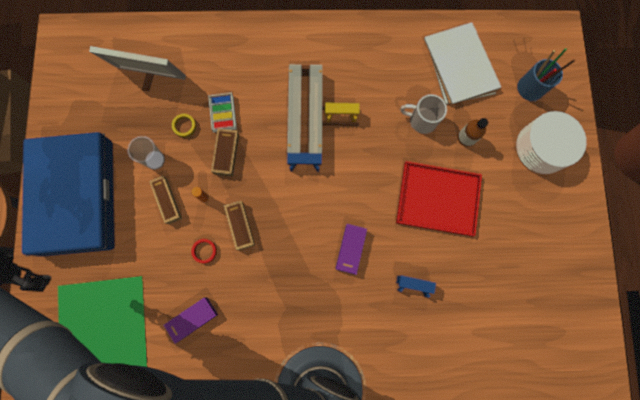

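View pics/side0.png

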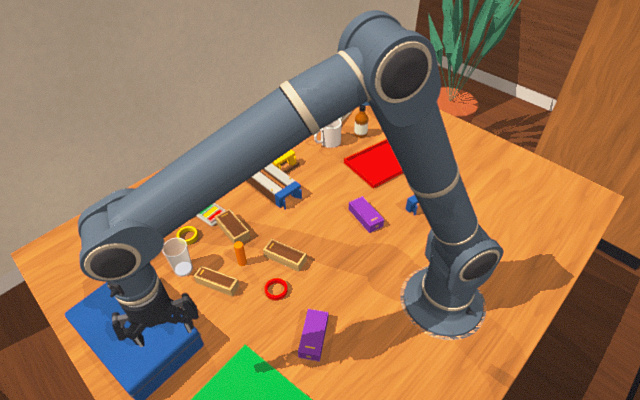

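The cases show at top-view pixels (225,152), (165,200) and (239,226). The two purple boxes at (352,250) and (191,320) are decoys. There are two blue gates: (305,160) at the rack's mouth and (415,287) near the base. The one at the mouth is farther from the base, so it is gate_blue and is the one in use. I'll confirm with one crop while measuring.

```bash
cat > h.py <<'E'
import numpy as np,cv2,pickle
from workcell import get_state, optics, env
def rays(c,uv):
    p=cv2.undistortPoints(np.float64(uv).reshape(-1,1,2),c["mtx"],c["dist_coeffs"]).reshape(-1,2)
    return np.c_[p,np.ones(len(p))]
def plane(c,uv,z):
    d=rays(c,uv)@c["R"]; o=-c["R"].T@c["t"]
    return o+d*((z-o[2])/d[:,2])[:,None]
def cloud(c):
    v,u=np.mgrid[:400,:640]; uv=np.c_[u.ravel(),v.ravel()]
    P=rays(c,uv)*c["z_map"].reshape(-1,1)
    return ((P-c["t"])@c["R"]).reshape(400,640,3)
def rect(xy):
    (cx,cy),(w,h),a=cv2.minAreaRect(np.float32(xy)*1000)
    if w<h: w,h,a=h,w,a-90
    return np.round([cx,cy,w,h,a],1)
E
python3 - <<'E'
from h import *
c=pickle.load(open("top0.pkl","rb")); W=cloud(c); H=W[...,2]
hsv=cv2.cvtColor(c["pixels"],cv2.COLOR_RGB2HSV)
print("table z",np.median(H[230:280,260:330]))
def box(n,u0,v0,u1,v1,lo,hi,col=None):
    m=np.zeros((400,640),bool); m[v0:v1,u0:u1]=1
    m&=(H>lo)&(H<hi)
    if col: m&=(cv2.inRange(hsv,col[0],col[1])>0)
    k,l,s,ce=cv2.connectedComponentsWithStats(m.astype(np.uint8))
    i=1+np.argmax(s[1:,4]); P=W[l==i]
    print(n,s[i],rect(P[:,:2]),"medz",np.median(P[:,2]).round(4), P[:,:2].mean(0).round(4))
box("A",205,125,245,182,.026,.042)
box("B",145,170,190,228,.026,.042)
box("C",218,195,260,255,.026,.042)
box("rack",282,55,328,172,.044,.06)
box("gate",282,145,328,172,.03,.06,((100,120,40),(125,255,255)))
box("tray",390,155,490,245,.012,.03)
box("palette",205,85,240,135,.012,.026)
box("glue",185,180,212,205,.05,.1)
box("tapeR",185,235,220,270,.01,.025)
box("tapeY",168,108,200,140,.01,.025)
box("glass",125,135,165,172,.05,.12)
box("varnish",455,110,490,148,.03,.15)
box("mug",398,90,450,135,.05,.12)
box("purp",330,220,370,278,.02,.06)
crop=cv2.resize(c["pixels"][40:270,130:340],None,fx=2.6,fy=2.6,interpolation=cv2.INTER_CUBIC)
cv2.imwrite("pics/crop1.png",crop[...,::-1])
E
```

```text
table z 0.00021624399150865206
A [211 129  27  45 898] [614.6 240.6 118.9  54.8  -7.5] medz 0.0347 [0.6125 0.2402]
B [149 175  31  48 741] [488.  395.6 122.4  41.4  22.3] medz 0.0346 [0.4868 0.3946]
C [224 200  30  50 862] [417.8 199.8 121.4  47.7  16.2] medz 0.0348 [0.4164 0.1992]
rack [ 288   65   35  100 2559] [711.7  24.5 278.8  90.1  -1.4] medz 0.0522 [0.7055 0.0249]
gate [288 153  33  16 348] [581.9  28.6  84.   38.3  88.4] medz 0.052 [0.5843 0.0285]
tray [397 161  85  75 703] [ 482.2 -331.5  211.   172.4   79.3] medz 0.0212 [ 0.4819 -0.3334]
palette [208  93  28  38 807] [730.5 252.6 104.2  66.3   6.7] medz 0.0174 [0.7308 0.2526]
glue [192 186  13  13 120] [495.5 298.4  25.9  24.2  69. ] medz 0.084 [0.4939 0.2958]
tapeR [191 238  26  25 229] [352.4 292.7  62.7  62.6  14.9] medz 0.0175 [0.3523 0.2928]
tapeY [172 114  24  23 212] [694.7 356.5  62.7  62.4   2.2] medz 0.017 [0.6937 0.3572]
glass [128 137  32  30 547] [599.8 435.   65.5  64.8  46.8] medz 0.0838 [0.6016 0.4373]
varnish [460 118  29  27 505] [ 647.6 -416.5   51.3   42.7   35. ] medz 0.0872 [ 0.644  -0.4126]
mug [401  95  46  33 554] [ 712.9 -294.9  102.    79.8   45.5] medz 0.0758 [ 0.7063 -0.2984]
purp [ 336  223   31   51 1000] [351.2 -90.  120.1  54.7 -15.2] medz 0.035 [ 0.3505 -0.0893]
```

View pics/crop1.png

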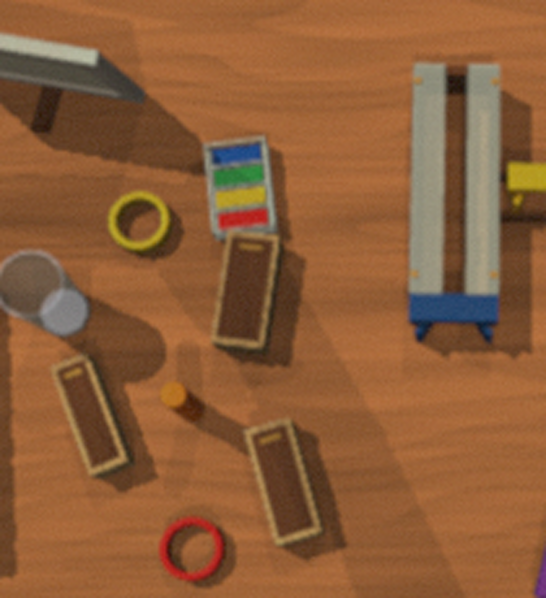

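The crop shows the blue gate at the rack's mouth (top view about (305,160)), farther from the base than the blue look-alike at (415,287), and the three cases, with the palette almost touching the upper one. The widths come out at A (225,152) ≈ 54 mm, B (165,200) ≈ 41 mm and C (239,226) ≈ 47 mm. B is the candidate for the rack, and I'll check its width in the grip.

```bash
cat >> h.py <<'E'
def nav(x,y,z,psi):
    "shift in tool axes (mm) and turn (deg) from the measured pose to grasp-point target (mm), tool-x yaw psi"
    from scipy.spatial.transform import Rotation as Ro
    s=get_state(); q=s["eef_rot"]; R=Ro.from_quat([*q[1:],q[0]]).as_matrix()
    d=R.T@(np.array([x,y,z+154.7])-1000*s["tool_pos"])
    p=np.degrees(np.arctan2(R[1,0],R[0,0]))
    print("t",round(s["time"],2),"pos",(1000*s["tool_pos"]-[0,0,154.7]).round(1),"psi",p.round(1),"tilt",R[:,2].round(3),"F",s["wrist_force"].round(1),"w",round(s["gripper_width"]*1000,1),"g",round(s["grasp_force"],1),
     "\n shift",d.round(1),"turn",round(-((psi-p+180)%360-180),1))
E
python3 -m pendant '[[-47,-27,20,0,-1],[-47,-27,20,0,-1],[-47,-27,20,0,-1],[-47,-27,20,0,-1],[-47,-26,20,0,-1]]' | tail -3
python3 -m pendant '[[0,0,0,-9.7,-1],[0,0,0,-9.7,-1],[0,0,0,-9.7,-1],[0,0,0,-9.7,-1],[0,0,0,-9.8,-1]]' | tail -3
python3 - <<'E'
from h import *
nav(451,380.4,22,202.3)
c=pickle.load(open("top0.pkl","rb")); W=cloud(c); H=W[...,2]
for lo,hi in((.045,.06),(.03,.045),(.015,.03)):
    m=np.zeros((400,640),bool); m[140:176,282:330]=1; m&=(H>lo)&(H<hi)
    P=W[m]*1000; print(lo,len(P),np.percentile(P[:,0],[1,5,20]).round(1),np.percentile(P[:,1],[1,5,50,95,99]).round(1))
E
```

```text
wrist_force: [1.5, -0.0, -0.1]
gripper_width: 0.0854
grasp_force: 0.0
wrist_force: [0.4, -0.4, -0.6]
gripper_width: 0.0852
grasp_force: 0.0
t 1.35 pos [450.5 380.4 149.6] psi -157.4 tilt [-0.001 -0.001 -1.   ] F [ 0.4 -0.4 -0.6] w 85.2 g 0.0 
 shift [-6.000e-01 -1.000e-01  1.276e+02] turn 0.3
0.045 683 [573.1 574.6 582.6] [-16.5 -13.7  26.   67.5  70.3]
0.03 38 [561.6 563.2 565.8] [-10.6  -8.5  56.4  66.3  69.8]
0.015 18 [563.  563.4 564.7] [-10.2  -6.4  54.3  64.3  66.1]
```

```bash

python3 -m pendant '[[0,0,40,0.3,-1],[0,0,40,0,-1],[0,0,30,0,-1],[0,0,18,0,-1],[0,0,0,0,0.2]]' | tail -3
python3 -m pendant '[[0,0,0,0,0.4],[0,0,0,0,0.6],[0,0,0,0,1],[0,0,0,0,1],[0,0,0,0,1]]' 
python3 - <<'E'
from h import *
nav(451,380.4,100,202.3)
c=pickle.load(open("top0.pkl","rb"))
print(plane(c,[(291,170),(317,169),(293,169.5)],0).round(4))
E
```

```text
wrist_force: [-0.5, 0.5, 1.0]
gripper_width: 0.07
grasp_force: 0.0
time: 2.6
tool_pos: [0.4511, 0.3812, 0.1784]
eef_rot: [0.001, -0.19, 0.982, 0.001]
wrist_force: [-0.4, 0.2, 6.0]
gripper_width: 0.0387
grasp_force: 62.2
t 2.6 pos [451.1 381.2  23.7] psi -158.0 tilt [ 0.002  0.002 -1.   ] F [-0.4  0.2  6. ] w 38.7 g 62.2 
 shift [  0.2  -0.6 -76.3] turn -0.3
[[ 0.5674  0.0645  0.    ]
 [ 0.5692 -0.0061  0.    ]
 [ 0.5687  0.0591  0.    ]]
```

```bash

python3 -m pendant '[[0,0,-20,0,1],[0,0,-45,0,1],[0,0,-45,0,1],[10,-25,0,0,1],[20,-49,0,0,1]]' | tail -3
python3 -m pendant '[[20,-50,0,0,1],[20,-50,0,0,1],[20,-50,0,0,1],[20,-50,0,4,1],[18,-38,0,10,1]]' | tail -3
python3 -m pendant '[[0,0,0,9.4,1],[0,0,0,0,1]]' | tail -3
python3 - <<'E'
from h import *
nav(440,28,45,178.6)
E
```

```text
wrist_force: [0.3, -1.5, -2.4]
gripper_width: 0.0389
grasp_force: 61.3
wrist_force: [1.2, -0.4, -3.4]
gripper_width: 0.0395
grasp_force: 61.6
wrist_force: [-0.3, 0.1, -1.5]
gripper_width: 0.0392
grasp_force: 61.4
t 4.1 pos [445.4  43.2 132.8] psi 178.6 tilt [ 0.001  0.    -1.   ] F [-0.3  0.1 -1.5] w 39.2 g 61.4 
 shift [  5.1 -15.3  87.8] turn 0.0
```

```bash

python3 -m pendant '[[5,-15,30,0,1],[0,0,40,0,1],[0,0,33,0,1],[0,0,0,0,1]]' | tail -3
python3 - <<'E'
from h import *
nav(440,28,25,178.6)
c=optics.camera("top"); pickle.dump(c,open("top1.pkl","wb")); W=cloud(c)*1000; H=W[...,2]
m=np.zeros((400,640),bool); m[140:250,270:350]=1
print("rack",rect(W[(H>46)&(H<58)&m|0&m][:, :2]) if 0 else "")
hsv=cv2.cvtColor(c["pixels"],cv2.COLOR_RGB2HSV)
k=m&(H>25)&(H<44)&(W[...,0]<558)&(W[...,0]>470); P=W[k]
print("case",len(P),rect(P[:,:2]),"z",np.median(P[:,2]))
for x in range(480,560,10):
    q=P[abs(P[:,0]-x)<5]
    if len(q): print(x,len(q),np.percentile(q[:,1],[2,50,98]).round(1))
cv2.imwrite("pics/c2.png",cv2.resize(c["pixels"][130:270,250:390],None,fx=4,fy=4,interpolation=cv2.INTER_CUBIC)[...,::-1])
c=optics.camera("side"); pickle.dump(c,open("side1.pkl","wb"))
E
```

```text
wrist_force: [0.3, -0.2, -0.9]
gripper_width: 0.0393
grasp_force: 61.2
t 4.6 pos [439.4  29.4  27.6] psi 178.8 tilt [-0.005 -0.    -1.   ] F [ 0.3 -0.2 -0.9] w 39.3 g 61.2 
 shift [-0.6 -1.4  2.6] turn 0.2
rack 
case 0 [0. 0. 0. 0. 0.] z nan
  return _methods._mean(a, axis=axis, dtype=dtype,
  ret = ret.dtype.type(ret / rcount)
```

View pics/c2.png

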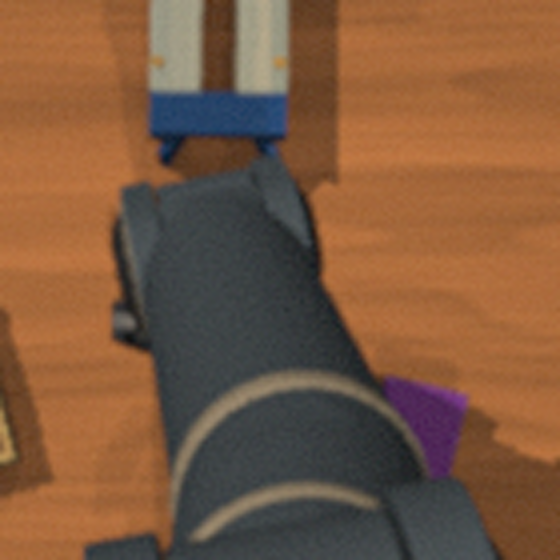

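View side.

The arm hides the case from the top camera. Only the gate, with its funnel tips at about (291,170) and (317,169), and the rack are visible. I'll try the side view.

```bash
python3 - <<'E'
from h import *
c=pickle.load(open("side1.pkl","rb"))
cv2.imwrite("pics/s2.png",cv2.resize(c["pixels"][120:280,200:360],None,fx=3.7,fy=3.7,interpolation=cv2.INTER_CUBIC)[...,::-1])
E
```

```text
(no output)
```

View pics/s2.png

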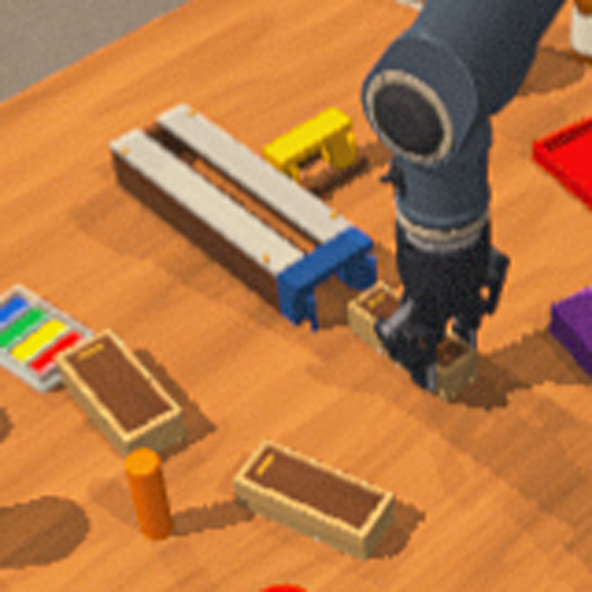

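The side view shows it well. The case is held with its front end near side pixels (297,200) and its rear near (323,218), and the gate front is around (285,205). I'll measure both in this one depth map.

```bash
python3 - <<'E'
from h import *
c=pickle.load(open("side1.pkl","rb")); W=cloud(c)*1000
hsv=cv2.cvtColor(c["pixels"],cv2.COLOR_RGB2HSV); X,Y,Z=W[...,0],W[...,1],W[...,2]
b=(cv2.inRange(hsv,(100,120,40),(125,255,255))>0); win=np.zeros_like(b); win[170:215,265:310]=1
G=W[b&win&(X>540)]; g=G[G[:,2]>47]; print("gate top",rect(g[:,:2]),len(g)); print("gate x pct",np.percentile(G[:,0],[1,3,10]).round(1))
s=(X>370)&(X<562)&(Y>-10)&(Y<75)&(Z>33)&(Z<43)&(hsv[...,1]>50)
P=W[s]; P=P[:,:]
for x in range(370,565,8):
    q=P[abs(P[:,0]-x)<4]
    if len(q)>2: print(x,len(q),q[:,1].min().round(1),q[:,1].max().round(1),np.median(q[:,2]).round(1))
f=P[P[:,0]>490]; print("front part",rect(f[:,:2]))
# front face line x at lower z
w=(X>480)&(X<562)&(Y>5)&(Y<55)&(Z>8)&(Z<43); print("case xmax",np.percentile(W[w][:,0],[90,98]))
k=(X>370)&(X<430)&(Y>5)&(Y<55)&(Z>8)&(Z<43); print("case xmin",np.percentile(W[k][:,0],[2,10]))
# rack roof
r=(Z>48)&(Z<57)&(X>555)&(X<870)&(Y>-60)&(Y<90); n,l,st,_=cv2.connectedComponentsWithStats(r.astype(np.uint8)); i=1+np.argmax(st[1:,4])
print("rack",rect(W[l==i][:,:2]))
E
```

```text
gate top [5.833076e+05 3.195230e+04 8.810920e+04 2.918850e+04 8.720000e+01] 163
gate x pct [560.6 561.9 568.2]
418 26 11.3 51.3 38.4
426 25 10.3 49.5 40.3
434 25 -1.2 63.7 40.2
442 12 10.3 63.9 40.5
450 6 7.7 19.4 39.3
498 4 23.7 37.5 41.3
506 10 18.2 48.7 40.9
514 24 12.0 50.7 39.8
522 17 10.3 49.0 40.6
530 22 9.6 49.4 39.8
538 10 12.7 47.7 38.6
562 4 -6.7 69.2 39.0
front part [ 5.303239e+05  3.077220e+04  7.586920e+04  6.226990e+04 -8.920000e+01]
case xmax [535.50151788 537.57824028]
case xmin [416.15253849 417.06815075]
rack [ 7.098646e+05  7.866700e+03  2.832931e+05  1.343905e+05 -1.100000e+00]
```

```bash

python3 -m pendant '[[0,1.5,3,0.2,1],[-15,0.3,0,0,1],[-15,0.4,0,0,1],[-8,0.2,0,0,1],[0,0,0,0,1]]' | tail -3
python3 -m pendant '[[-4,0.1,0,0,1],[-4,0.1,0,0,1],[0,0,0,0,1]]' | tail -3
python3 - <<'E'
from h import *
nav(490,28,25,178.6)
E
```

```text
wrist_force: [-0.8, -0.1, -1.7]
gripper_width: 0.0389
grasp_force: 61.3
wrist_force: [-0.3, -0.3, -1.8]
gripper_width: 0.0389
grasp_force: 61.3
t 5.7 pos [486.5  30.   26. ] psi 178.4 tilt [ 0.  0. -1.] F [-0.3 -0.3 -1.8] w 38.9 g 61.3 
 shift [-3.5 -1.9  1. ] turn -0.2
```

```bash

python3 -m pendant '[[-3,0,0,0,1],[0,0,0,0,1]]' | grep force
python3 -m pendant '[[-3,0,0,0,1],[0,0,0,0,1]]' | grep force
python3 -m pendant '[[-3,0,1,0,1],[0,0,0,0,1]]' | grep force
python3 - <<'E'
from h import *
nav(490,28,25,178.6)
c=optics.camera("side"); pickle.dump(c,open("side2.pkl","wb"))
cv2.imwrite("pics/s3.png",cv2.resize(c["pixels"][160:240,250:350],None,fx=6,fy=6,interpolation=cv2.INTER_CUBIC)[...,::-1])
E
```

```text
wrist_force: [-1.8, 0.4, -0.7]
grasp_force: 61.3
wrist_force: [-0.4, -0.4, -2.0]
grasp_force: 61.3
wrist_force: [0.1, -0.0, -1.7]
grasp_force: 61.3
t 6.45 pos [495.6  29.8  24.9] psi 178.4 tilt [ 0.  0. -1.] F [ 0.1 -0.  -1.7] w 38.9 g 61.3 
 shift [ 5.5 -1.9 -0.1] turn -0.2
```

View pics/s3.png

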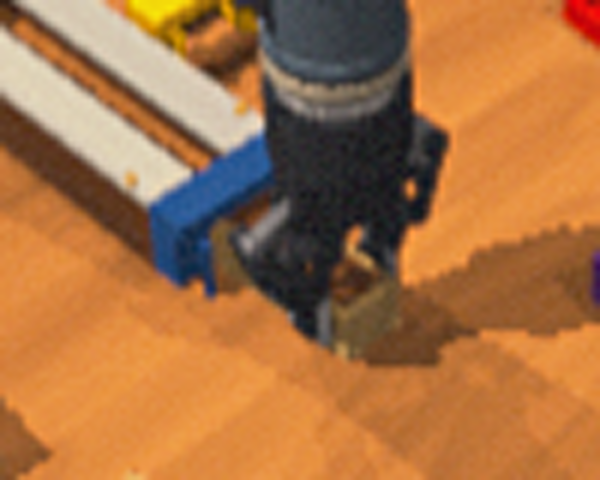

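The case front is through the funnel into the gap, with the gate at crop (185,250) and almost no force. I'll keep advancing.

```bash

python3 -m pendant '[[-4,0,0,0,1],[-4,0,0,0,1],[0,0,0,0,1]]' | grep force
python3 -m pendant '[[-5,0,0,0,1],[-5,0.1,0,0,1],[-5,0,0,0,1],[0,0,0,0,1]]' | grep force
python3 -m pendant '[[-5,0,0,0,1],[-5,0.1,0,0,1],[-5,0,0,0,1],[0,0,0,0,1]]' | grep force
python3 - <<'E'
from h import *
nav(490,28,25,178.6)
E
```

```text
wrist_force: [-0.4, 0.4, -1.7]
grasp_force: 61.3
wrist_force: [-0.2, 0.1, -2.5]
grasp_force: 61.3
wrist_force: [-0.4, -0.1, -1.7]
grasp_force: 61.3
t 7.88 pos [533.8  28.9  25. ] psi 178.3 tilt [ 0.001  0.    -1.   ] F [-0.4 -0.1 -1.7] w 39.3 g 61.3 
 shift [43.8 -2.1  0. ] turn -0.3
```

```bash

python3 -m pendant '[[0,0,1.3,0,0.2],[0,0,0,0,0.1],[0,0,0,0,-0.1],[0,0,0,0,-0.4],[0,0,0,0,-0.4]]' | grep -E "force|width"
python3 -m pendant '[[0,0,-15,0,-0.5],[0,0,-45,0,-0.5],[30,0,0,0,0.3],[33,0,0,0,1],[0,0,0,0,1]]' | grep -E "force|width"
python3 -m pendant '[[0,0,25,0,1],[0,0,25,0,1],[0,0,9,0,1],[0,0,0,0,1]]' | grep -E "force|width"
python3 - <<'E'
from h import *
nav(490,29.5,24,178.6)
c=optics.camera("side"); W=cloud(c)*1000; X,Y,Z=W[...,0],W[...,1],W[...,2]
s=(X>495)&(X<558)&(Y>0)&(Y<60)&(Z>10)&(Z<41); P=W[s]; print(np.percentile(P[:,0],[1,5,10]),rect(P[P[:,2]>32][:,:2]))
E
```

```text
wrist_force: [1.0, -0.1, 0.5]
gripper_width: 0.0596
grasp_force: 0.0
wrist_force: [-0.4, 0.1, -0.0]
gripper_width: 0.0093
grasp_force: 0.0
wrist_force: [0.3, -0.3, 0.3]
gripper_width: -0.0003
grasp_force: 0.0
t 9.62 pos [470.8  30.7  24.7] psi 178.3 tilt [-0.  0. -1.] F [ 0.3 -0.3  0.3] w -0.3 g 0.0 
 shift [-19.2  -0.6   0.7] turn -0.3
[510.59327333 512.33872172 514.52479196] [ 5.41477e+05  3.43340e+04  4.24539e+04  3.86961e+04 -2.26000e+01]
```

```bash

python3 -m pendant '[[-12,-1,0,0,1],[-12,0,0,0,1],[-4,0,0,0,1],[-4,0,0,0,1],[-4,0,0,0,1]]' | grep -E "wrist"
python3 -m pendant '[[-5,0,0,0,1],[-5,0,0,0,1],[-5,0,0,0,1],[0,0,0,0,1]]' | grep -E "wrist"
python3 -m pendant '[[-5,0,0,0,1],[-5,0,0,0,1],[-5,0,0,0,1],[0,0,0,0,1]]' | grep -E "wrist"
python3 - <<'E'
from h import *
nav(555,28.5,24,178.6)
c=optics.camera("side"); W=cloud(c)*1000; X,Y,Z=W[...,0],W[...,1],W[...,2]
s=(X>515)&(X<562)&(Y>12)&(Y<50)&(Z>10)&(Z<41); P=W[s]; print(len(P),np.percentile(P[:,0],[1,5,10]))
cv2.imwrite("pics/s4.png",cv2.resize(c["pixels"][150:230,240:340],None,fx=6,fy=6,interpolation=cv2.INTER_CUBIC)[...,::-1])
E
```

```text
wrist_force: [-2.2, -0.1, 1.5]
wrist_force: [0.3, -0.5, 0.2]
wrist_force: [0.0, 0.0, 0.3]
t 11.3 pos [537.   27.7  24.8] psi 178.3 tilt [ 0.001  0.    -1.   ] F [0.  0.  0.3] w 0.2 g 0.0 
 shift [-17.9   1.3   0.8] turn -0.3
75 [523.8920486  525.52232081 526.2346189 ]
```

View pics/s4.png

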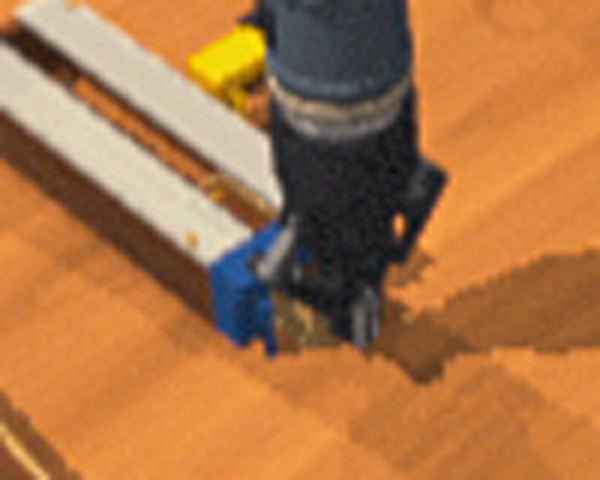

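The case is nearly in: its tail is at crop (300,320) and its front shows through the roof slot at (220,190). I'll push the last 18 mm.

```bash

python3 -m pendant '[[-5,0.5,0,0,1],[-5,0.5,0,0,1],[0,0,0,0,1]]' | grep -E "wrist"
python3 -m pendant '[[-4,0,0,0,1],[-4,0,0,0,1],[0,0,0,0,1]]' | grep -E "wrist"
python3 -m pendant '[[15,0,0,0,1],[10,0,-40,0,1],[0,0,-60,0,1],[0,0,-40,0,1],[0,0,0,0,-1]]' | grep -E "wrist"
python3 - <<'E'
from h import *
nav(417,199,150,196.2)
for n in("top","side"):
    c=optics.camera(n); pickle.dump(c,open(n+"3.pkl","wb")); W=cloud(c)*1000; X,Y,Z=W[...,0],W[...,1],W[...,2]
    s=(X>530)&(X<572)&(Y>10)&(Y<50)&(Z>10)&(Z<40); P=W[s]; print(n,len(P), np.percentile(P[:,0],[2,10,50]) if len(P) else "")
    for nm,x,y,a in(("C",417,199,16.2),("A",614,240,-7.5)):
        s=(np.hypot(X-x,Y-y)<75)&(Z>28)&(Z<42); k,l,st,_=cv2.connectedComponentsWithStats(s.astype(np.uint8)); i=1+np.argmax(st[1:,4]); print(nm,rect(W[l==i][:,:2]))
    if n=="side": cv2.imwrite("pics/s5.png",cv2.resize(c["pixels"][150:230,240:340],None,fx=6,fy=6,interpolation=cv2.INTER_CUBIC)[...,::-1])
E
```

```text
wrist_force: [0.7, 0.2, 0.5]
wrist_force: [0.3, -0.5, 1.0]
wrist_force: [-0.1, -0.8, -0.7]
t 12.72 pos [529.4  29.1 168. ] psi 178.4 tilt [ 0.007  0.001 -1.   ] F [-0.1 -0.8 -0.7] w 16.9 g 0.0 
 shift [117.3 166.6  17.3] turn -17.8
top 0 
C [4.170327e+05 2.000140e+05 1.201520e+05 4.794410e+04 1.610000e+01]
A [ 6.140020e+05  2.407280e+05  1.183014e+05  5.545920e+04 -7.200000e+00]
side 66 [563.00094872 564.38487445 566.41016114]
C [4.140648e+05 2.036719e+05 1.214285e+05 5.121020e+04 1.600000e+01]
A [ 6.131664e+05  2.442418e+05  1.228577e+05  5.569210e+04 -6.500000e+00]
```

View pics/s5.png

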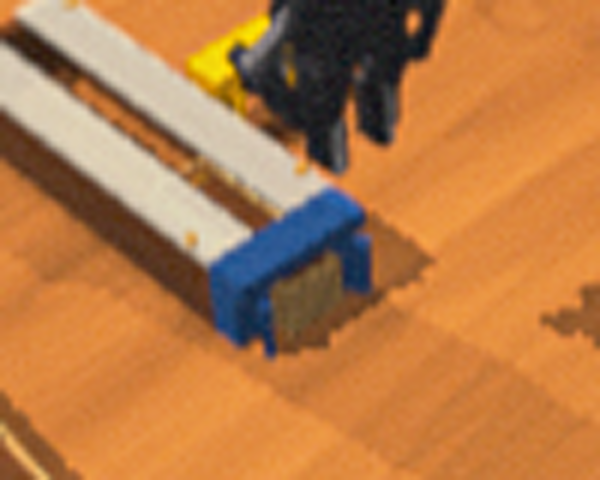

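The case's tail sits just inside the funnel at crop (305,295), at x ≈ 564 mm against a gate face at ≈ 562 mm. Case C is next.

```bash

python3 -m pendant '[[29,42,4,0,-1],[29,42,4,0,-1],[29,42,4,0,-1],[30,42,4,0,-1],[0,0,0,-9,-1]]' | grep -E "wrist"
python3 -m pendant '[[0,0,0,-9,-1],[0,0,0,0,-1]]' | grep -E "wrist"
python3 - <<'E'
from h import *
nav(416.5,201,23,196.2)
E
```

```text
wrist_force: [0.0, -0.6, -0.9]
wrist_force: [0.5, 0.3, 0.0]
t 13.7 pos [416.3 199.9 147.1] psi -163.7 tilt [-0.003 -0.001 -1.   ] F [0.5 0.3 0. ] w 85.3 g 0.0 
 shift [ -0.9   1.1 124.1] turn 0.1
```

```bash

python3 -m pendant '[[-1,1,40,0,-1],[0,0,40,0,-1],[0,0,28,0,-1],[0,0,15,0,-1],[0,0,0,0,-0.3]]' | grep -E "wrist"
python3 -m pendant '[[0,0,0,0,0],[0,0,0,0,0.4],[0,0,0,0,1],[0,0,0,0,1],[0,0,0,0,1]]' | grep -E "wrist|width|grasp"
python3 - <<'E'
from h import *
nav(490,-287,150,169.3)
E
```

```text
wrist_force: [0.0, -0.7, -1.0]
wrist_force: [-1.1, 0.1, 6.7]
gripper_width: 0.046
grasp_force: 62.9
t 14.95 pos [418.4 201.8  26.9] psi -163.7 tilt [ 0.002  0.001 -1.   ] F [-1.1  0.1  6.7] w 46.0 g 62.9 
 shift [  68.4 -489.1 -123.5] turn 27.0
```

```bash

python3 -m pendant '[[0,0,-20,0,1],[0,0,-45,0,1],[0,0,-45,0,1],[4,-25,0,0,1],[7,-49,0,0,1]]' | grep -E "wrist"
python3 -m pendant '[[7,-50,0,0,1],[7,-50,0,0,1],[7,-50,0,0,1],[7,-50,0,0,1],[7,-50,0,0,1]]' | grep -E "wrist"
python3 -m pendant '[[7,-50,0,0,1],[7,-50,0,0,1],[5,-40,0,0,1],[3,-25,0,9,1],[0,0,0,9,1]]' | grep -E "wrist"
python3 -m pendant '[[0,0,0,9,1],[0,0,0,0,1]]' | grep -E "width|grasp"
python3 - <<'E'
from h import *
nav(490,-287,45,169.3)
for n in("top","side"):
    c=optics.camera(n); hsv=cv2.cvtColor(c["pixels"],cv2.COLOR_RGB2HSV)
    pickle.dump(c,open(n+"4.pkl","wb")); W=cloud(c)*1000; X,Y,Z=W[...,0],W[...,1],W[...,2]
    s=(np.hypot(X-490,Y+310)<170)&(Z>12)&(Z<30)&(cv2.inRange(hsv,(0,150,60),(8,255,255))>0)
    print(n,"tray",rect(W[s][:,:2]),s.sum())
    s=(np.hypot(X-490,Y+287)<85)&(Z>100)&(Z<155)&(cv2.inRange(hsv,(8,60,40),(30,255,255))>0)
    print("held",rect(W[s][:,:2]) if s.any() else "",s.sum())
E
```

```text
wrist_force: [-0.3, -0.4, -2.7]
wrist_force: [0.8, -0.4, -2.0]
wrist_force: [0.4, 1.0, -1.5]
gripper_width: 0.046
grasp_force: 62.2
t 17.07 pos [ 490.  -286.6  135.4] psi 169.5 tilt [-0.001  0.    -1.   ] F [ 0.5 -0.4 -2.5] w 46.0 g 62.2 
 shift [-0.1 -0.4 90.4] turn 0.2
top tray [ 4.917835e+05 -2.821293e+05  1.726712e+05  1.097828e+05 -1.070000e+01] 295
held [ 4.884597e+05 -2.882638e+05  1.215753e+05  5.283030e+04 -1.050000e+01] 620
side tray [ 4.786975e+05 -3.279439e+05  2.141458e+05  1.758334e+05  7.970000e+01] 345
held [ 4.828308e+05 -2.830768e+05  1.198940e+05  7.521520e+04 -2.340000e+01] 396
```

```bash

python3 -m pendant '[[0,0,35,0,1],[0,0,35,0,1],[0,0,20,0,1],[0,0,8,0,1],[0,0,2,0,1]]' | grep -E "wrist"
python3 -m pendant '[[0,0,1,0,1],[0,0,1,0,1],[0,0,1,0,1],[0,0,0,0,1]]' | grep -E "wrist|tool_pos"
```

```text
wrist_force: [0.2, -1.1, -1.8]
tool_pos: [0.4904, -0.2868, 0.1875]
wrist_force: [0.5, -0.2, -2.1]
```

```bash

python3 -m pendant '[[0,0,1,0,1],[0,0,0,0,0],[0,0,0,0,-0.3],[0,0,0,0,-0.45],[0,0,0,0,-0.45]]' | grep -E "wrist|width"
python3 -m pendant '[[0,0,-15,0,-0.45],[0,0,-45,0,-0.45],[0,0,-50,0,-0.45],[0,25,0,0,-1],[0,50,0,0,-1]]' | grep -E "wrist|width"
python3 - <<'E'
from h import *
nav(615,240.5,150,172.5)
E
```

```text
wrist_force: [-0.3, 0.2, -0.4]
gripper_width: 0.0619
wrist_force: [0.7, 0.4, 0.5]
gripper_width: 0.085
t 19.55 pos [ 503.9 -214.6  143.9] psi 169.1 tilt [ 0.003 -0.002 -1.   ] F [0.7 0.4 0.5] w 85.0 g 0.0 
 shift [-22.7 467.9  -6.8] turn -3.4
```

```bash

python3 -m pendant '[[-2,52,0,0,-1],[-2,52,-1,0,-1],[-2,52,-1,0,-1],[-3,52,-1,0,-1],[-3,52,-1,0,-1]]' | grep -E "wrist"
python3 -m pendant '[[-3,52,-1,0,-1],[-3,52,-1,0,-1],[-2,52,0,0,-1],[-2,40,0,0,-1],[0,12,0,-3.4,-1]]' | grep -E "wrist"
python3 -m pendant '[[0,0,0,0,-1]]' | grep -E "wrist"
python3 - <<'E'
from h import *
nav(614,241.5,23,172.7)
c=optics.camera("side"); W=cloud(c)*1000; X,Y,Z=W[...,0],W[...,1],W[...,2]
s=(np.hypot(X-490,Y+287)<80)&(Z>32)&(Z<48); print("C in tray",rect(W[s][:,:2]),np.median(Z[s]))
E
```

```text
wrist_force: [1.3, -0.5, 0.2]
wrist_force: [-0.4, -0.4, -0.2]
wrist_force: [-0.9, -1.8, -0.4]
t 20.93 pos [612.1 242.7 148.1] psi 172.8 tilt [ 0. -0. -1.] F [-0.9 -1.8 -0.4] w 85.3 g 0.0 
 shift [ -2.   -0.9 125.1] turn 0.1
C in tray [ 4.866473e+05 -2.853018e+05  1.242780e+05  5.270300e+04 -1.080000e+01] 40.77928303235164
```

```bash

python3 -m pendant '[[-2,-1,40,0,-1],[0,0,40,0,-1],[0,0,28,0,-1],[0,0,15,0,-1],[0,0,0,0,-0.3]]' | grep -E "wrist"
python3 -m pendant '[[0,0,0,0,0],[0,0,0,0,0.4],[0,0,0,0,1],[0,0,0,0,1],[0,0,0,0,1]]' | grep -E "wrist|width|grasp"
python3 -m pendant '[[0,0,-20,0,1],[0,0,-45,0,1],[0,0,-50,0,1],[0,0,0,0,1]]' | grep -E "wrist|width|grasp"
python3 - <<'E'
from h import *
nav(474,-376,150,169.3)
E
```

```text
wrist_force: [0.3, 0.4, -0.5]
wrist_force: [0.2, -0.2, 5.7]
gripper_width: 0.0528
grasp_force: 66.6
wrist_force: [0.4, 0.4, -2.5]
gripper_width: 0.053
grasp_force: 65.7
t 22.73 pos [615.4 242.1 145.6] psi 172.8 tilt [ 0.009  0.004 -1.   ] F [ 0.4  0.4 -2.5] w 53.0 g 65.7 
 shift [  62.3 -630.9   -8.4] turn 3.5
```

```bash

python3 -m pendant '[[3,-25,0,0,1],[5,-50,0,0,1],[5,-52,0,0,1],[5,-52,0,0,1],[5,-52,0,0,1]]' | grep -E "wrist"
python3 -m pendant '[[5,-52,0,0,1],[5,-52,0,0,1],[5,-52,0,0,1],[5,-52,0,0,1],[5,-52,0,0,1]]' | grep -E "wrist"
python3 -m pendant '[[5,-52,0,0,1],[5,-50,0,0,1],[4,-30,0,0,1],[0,-8,0,3.5,1],[0,0,0,0,1]]' | grep -E "grasp"
python3 - <<'E'
from h import *
nav(474,-376,33,169.3)
c=optics.camera("top"); hsv=cv2.cvtColor(c["pixels"],cv2.COLOR_RGB2HSV)
W=cloud(c)*1000; X,Y,Z=W[...,0],W[...,1],W[...,2]
s=(np.hypot(X-474,Y+376)<85)&(Z>100)&(Z<155)&(cv2.inRange(hsv,(8,60,40),(30,255,255))>0)
print("held",rect(W[s][:,:2]),np.median(Z[s]))
E
```

```text
wrist_force: [0.9, -0.3, -1.5]
wrist_force: [0.6, -0.3, -2.2]
grasp_force: 65.6
t 24.6 pos [ 470.9 -377.7  138.3] psi 169.1 tilt [-0.003  0.001 -1.   ] F [-0.3 -0.3 -1.6] w 53.1 g 65.6 
 shift [ -3.1   2.1 105.3] turn -0.2
held [ 4.691753e+05 -3.800926e+05  1.193109e+05  6.156610e+04 -1.140000e+01] 146.2271530865052
```

```bash

python3 -m pendant '[[-3,3,40,0,1],[0,0,35,0,1],[0,0,20,0,1],[0,0,6,0,1],[0,0,1,0,1]]' | grep -E "wrist"
python3 -m pendant '[[0,0,1,0,1],[0,0,1,0,1],[0,0,1,0,1],[0,0,0,0,1]]' | grep -E "wrist|tool_pos"
```

```text
wrist_force: [-0.5, -0.6, -2.3]
tool_pos: [0.4765, -0.3742, 0.1895]
wrist_force: [0.5, 0.1, -2.1]
```

```bash

python3 -m pendant '[[0,0,1,0,1],[0,0,1,0,1],[0,0,0,0,1]]' | grep -E "wrist|tool_pos"
python3 -m pendant '[[0,0,0.5,0,0.3],[0,0,0,0,-0.3],[0,0,0,0,-0.5],[0,0,0,0,-0.55],[0,0,0,0,-0.55]]' | grep -E "wrist|width"
python3 -m pendant '[[0,0,-15,0,-0.55],[0,0,-40,0,-0.55],[0,0,-50,0,-0.55],[0,0,-50,0,-0.55],[0,50,0,0,-1]]' | grep -E "wrist|width"
python3 -m pendant '[[0,60,0,0,-1],[0,60,0,0,-1],[0,60,0,0,-1],[0,60,0,0,-1],[0,0,0,0,-1]]' | grep -E "wrist|width"
python3 - <<'E'
from h import *
nav(0,0,0,180)
for n in("top","side"):
    c=optics.camera(n); W=cloud(c)*1000; X,Y,Z=W[...,0],W[...,1],W[...,2]
    if n=="top": cv2.imwrite("pics/end.png",c["pixels"][...,::-1])
    for x,y in((490,-287),(475,-376)):
        s=(np.hypot(X-x,Y-y)<75)&(Z>33)&(Z<48); k,l,st,_=cv2.connectedComponentsWithStats(s.astype(np.uint8)); i=1+np.argmax(st[1:,4]); print(n,rect(W[l==i][:,:2]),np.median(Z[l==i]))
E
```

```text
tool_pos: [0.4765, -0.3742, 0.1872]
wrist_force: [-0.3, -0.6, -1.5]
wrist_force: [0.1, -0.5, 0.1]
gripper_width: 0.0666
wrist_force: [1.3, 2.1, -0.6]
gripper_width: 0.0818
wrist_force: [-0.2, -0.9, -0.3]
gripper_width: 0.0852
t 28.02 pos [531.4 -83.5 188.3] psi 169.9 tilt [ 0.002  0.002 -1.   ] F [-0.2 -0.9 -0.3] w 85.2 g 0.0 
 shift [538.1 -12.  187.5] turn -10.1
top [ 4.896229e+05 -2.867591e+05  1.211619e+05  4.685970e+04 -1.040000e+01] 39.996391492754576
top [ 4.771987e+05 -3.739737e+05  1.207842e+05  5.630080e+04 -1.070000e+01] 40.02305087211177
side [ 4.868409e+05 -2.846783e+05  1.278987e+05  5.216380e+04 -1.160000e+01] 41.15458234147354
side [ 4.725851e+05 -3.719561e+05  1.249872e+05  5.671410e+04 -1.070000e+01] 39.12405517576949
```

View pics/end.png

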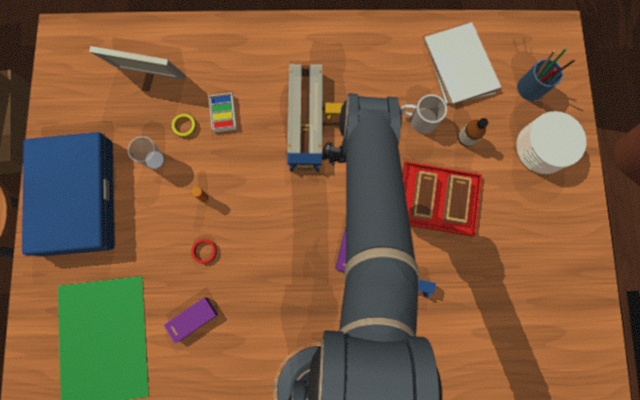

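The final view shows both wide cases flat in the tray at (425,193) and (460,200), the narrow one in the rack at (305,165), the bystanders where they were, and the gripper clear of everything.

```bash
python3 -c "
from workcell import env
print(env.finish_job())"
```

```text
the job is handed in; nothing more can be done
None
```

The job is handed in, with no verdict returned: the narrow case (about 40 mm) is through the blue gate with its back end level with the face, and the two wider ones (about 47 and 54 mm) lie flat in the red tray; I never tried the 47 mm case in the gate, because your judging rule has exactly one case fitting the blue gate.

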